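# Slide the drop plate out over the yellow bin and hold it

## Robot

A 6-joint arm with a two-finger parallel gripper is mounted at the origin on a cart in front of the work surface, level with it; the furniture and walls round the work are solid. World frame = base frame: x ahead of the robot, y to its left, z up, the work surface at z = 0. Lengths are in m, angles in rad, forces in N, time in s.
With the tool pointing down it reaches from about 0.25 to 0.775 m from the base axis. Payload 8.9 kg.
Tool frame: the origin (TCP) lies midway between the tips of the shut fingers; the grasp point (between the pads) lies 19 mm behind it; z points along the fingers, y is the direction in which the jaws open and shut (so a half turn about z gives the same grasp; the last joint's range is limited). The gripper opens to 85 mm and grips with 20 to 120 N. Pads are 22 mm wide; open, the fingers measure 114 mm over their backs; the gripper's body (76 mm by 85 mm) begins 54 mm behind the grasp point. The pads swing forward as they close: fully open they stand 13 mm farther back than shut.
Start: joints at [1.134, 0.291, -0.153, 1.127, 0, 1.431], TCP at [0.154, 0.502, 0.231] pointing down, gripper open.
Joint ranges: [-2.52, 2.52], [-0.91, 1.74], [-1.3, 1.37], [-1.96, 2.02], [-1.52, 1.47], [-3.14, 3.14]. Speed limits (rad/s): [2.22, 2.22, 2.79, 3.14, 3.14, 3.14].

## Interface

Orientations are given as a unit quaternion [w, x, y, z].
In Python, from bench import arm, optics, job gives the robot as it stands. The module is installed in compiled form; this text tells all that it offers.
- The arm moves only by the shell command python3 -m pendant 'ROWS' [FORCE]. ROWS is JSON, a list of rows, each an object of numbers: "claw": the closure, from -1 (fully open) to 1 (shut); "dx", "dy", "dz": the shift along the tool's x, y, z each as a share of 0.25 m, from -1 to 1; "wx", "wy", "wz": the turn, a rotation vector about the tool's x, y, z each as a share of 45 degrees, from -1 to 1. In form: [{"claw": .., "dx": .., "dy": .., "dz": .., "wx": .., "wy": .., "wz": ..}, ...]. A call has 1 to 5 rows; each row is the pose to reach, as a shift and turn from the pose measured when the call began, along the tool's axes at that moment; what a row does not reach only later rows make up. A row lasts 1/12 s, in which the tool goes at most 41.7 mm and 7.16 degrees, less where a joint would pass 70% of its speed; a pose out of reach is approached as far as the arm can. A call with a number of a shift or a turn outside -1 to 1 is refused whole. A call with a gripper value outside its range is refused whole. The fingers move at their own pace and stop on an object; FORCE is the grip in N (left out, the last holds). Time passes only in rows, so rows that repeat a pose let the fingers close. It gives the time, the measured TCP pose, the force and the opening at its end, in the units of the state.
- arm.observe(): the state, without advancing time (a new reading comes with each control period).
- optics.camera(name): name is "side" or "top" or "wrist"; returns the picture (400x640x3 uint8, blue, green, red); there is no depth.
- optics.camera_info(name): a dict with "camera_matrix" (3x3 intrinsics, pixels), "T" (4x4, takes a point from camera to world coordinates); the wrist camera has in their place "hand_eye" (4x4, takes a point from camera to tool coordinates, whose origin is the TCP and whose axes are the flange's). Camera axes: x right, y down, z forward; pixel columns grow to the right and rows downward; lengths in m; the calibration is good to about 2 mm. A picture is of the moment at which its call begins: read the wrist's pose just before it. camera_info takes no time and is no camera call.
- job.close_job(): hands the job in, once; it reports no verdict.
The state is a dict: "clock": time; "joint_positions": joint angles; "dq": joint speeds; "joint_efforts": joint torques, N m; "ee_pos": TCP position; "ee_rot": TCP orientation; "wrist_force": force on the tool from outside, world axes, zero at the start; "moment": the same for the moment, N m; "finger_gap": finger opening in m.
Only numpy, scipy, OpenCV 4.12 (cv2) and the standard library are available. Lean on these libraries where they do the work, as an engineer would, in place of code of your own. Each camera call takes 0.05 s, during which the arm holds its last target.

## Task

Slide the aluminium plate along the blue riser, out over the side where the yellow bin stands, until the red band across its middle has just come out completely: the band's inner border flush with the riser's edge, the plate square to the riser and centred across it. That far out it would tip off by itself, so keep hold of it and finish while you are still holding it, flat and still on the riser, ready for parts to be dropped through its hole into the bin. Do not lift it off the riser or let it tip, and leave the bins, the bottle and the spool where they stand.

Things in the scene. Friction and masses are not known exactly. Their poses are not given: they have to be found in the camera images.
- platform: plywood work platform, 470 mm (x) by 660 mm (y), fixed; it stands on legs over the trays on the bench, its flat top 120 mm above the bench (z = 0.12). The riser, bins, bottle and spool stand on it. Origin on the bench under its centre
- riser: blue steel riser, fixed to the plywood platform (it does not move): flat top 140 mm (x) by 200 mm (y), 90 mm high, no rails or stops. Origin at the centre of its underside, on the platform; z up; its y axis runs along its length, +y end called left, -y end called right. It stands turned by up to about 17 degrees either way
- riser_edge_left (a point): middle of the riser's top edge at its left (+y) end, 100 mm from the riser's centre, 90 mm above the platform; axes as the riser
- riser_edge_right (a point): middle of the riser's top edge at its right (-y) end, 100 mm from the riser's centre, 90 mm above the platform; axes as the riser
- plate_centre (a point): centre (half-way through the thickness; the plate balances there) of the loose aluminium plate lying on the riser: 110 mm (x) by 300 mm (y) by 8 mm, about 0.5 to 0.85 kg, z up, the same both ways round. It starts near the riser's middle, a little askew, sticking out some 50 mm at both ends
- plate: the same plate; origin at the centre of its underside, 4 mm below plate_centre; same axes. A red band 60 mm wide crosses its middle (30 mm either side of the centre); 36 mm drop holes lie 60 mm either side of the centre; a black upright grip stands near each end
- grip_left (a point): centre of the black upright grip near the plate's left (+y) end, 125 mm from the plate's centre: a block 40 mm (x) by 14 mm (y) by 34 mm high fixed on the plate's top face; this point is half-way up it, 17 mm above the plate's top face; axes as the plate
- grip_right (a point): centre of the like grip near the plate's right (-y) end, 125 mm from the plate's centre; axes as the plate
- band_border_left (a point): middle of the red band's left (+y) border, on the plate's underside, 30 mm left of the plate's centre. When the plate is slid out to the right, this is the inner border, which must come flush with the riser's right edge
- band_border_right (a point): middle of the red band's right (-y) border, on the plate's underside, 30 mm right of the plate's centre. When the plate is slid out to the left, this is the inner border, which must come flush with the riser's left edge
- yellow_bin: small open yellow parts bin, 116 x 73 mm, 57 mm high, loose on the platform beyond one end of the riser, either left or right; origin at the centre of its underside. The plate passes above it, 33 mm clear
- blue_bin: small open blue parts bin of the same size, loose beyond the other end of the riser; origin at the centre of its underside
- oil: amber oil bottle, 38 mm across, 106 mm high, standing loose behind the riser; origin at the centre of its underside
- spool: spool of solder wire with blue flanges, 64 mm across, 40 mm high, standing loose behind the riser; origin at the centre of its underside

How it is judged:
By the outcome, as a careful person would: the job done as asked, in the order asked, and still so for the second after the job is handed in, while the arm keeps its last pose, push and grip.
It also fails if it takes over 32 s, if anything falls off the work surface, if the arm or the gripper's body presses on something with over 40 N, if the wrist force passes 120 N, or if a joint passes its speed limit or range.

## Working session

There is one attempt and no reset: what is moved stays moved. The work goes in short steps, Python scripts to look and compute and a shell command to move; the robot and the scene stay as the last step left them, time stands still between calls to the robot, and variables do not carry over. Pictures are saved under pics/ and viewed, and the job is handed in when it is done.

```bash
mkdir -p pics; ls
python3 - <<'E'
from bench import arm,optics,job
import cv2,numpy as np
s=arm.observe()
for k,v in s.items(): print(k,np.round(v,4))
for n in ("side","top"):
    im=optics.camera(n); cv2.imwrite(f"pics/{n}0.png",im)
for n in ("side","top","wrist"):
    print(n,{k:np.round(v,4).tolist() if not isinstance(v,str) else v for k,v in optics.camera_info(n).items()})
E
```

```text
pics
clock 0.0
joint_positions [ 1.1337  0.2913 -0.1541  1.1267 -0.      1.4315]
dq [-0.0002 -0.0001 -0.0008  0.0007  0.0008 -0.0001]
joint_efforts [-3.20000e-03 -5.37138e+01  3.31376e+01  1.59000e-02 -4.00000e-04
  0.00000e+00]
ee_pos [0.1539 0.5015 0.2307]
ee_rot [-2.000e-04  1.484e-01  9.889e-01 -6.000e-04]
wrist_force [0.5653 0.1219 0.1636]
moment [-0.0074  0.0073  0.0382]
finger_gap 0.0855
side {'camera_matrix': [[394.6493, 0.0, 318.3958], [0.0, 394.6493, 200.7986], [0.0, 0.0, 1.0]], 'T': [[-0.9823, -0.0934, 0.1622, 0.5109], [-0.1871, 0.511, -0.839, 0.7658], [-0.0045, -0.8545, -0.5194, 0.5922], [0.0, 0.0, 0.0, 1.0]]}
top {'camera_matrix': [[478.5445, 0.0, 330.5082], [0.0, 478.5445, 195.6358], [0.0, 0.0, 1.0]], 'T': [[0.0142, -0.9864, 0.1639, 0.4707], [-0.9981, -0.0238, -0.0564, 0.1277], [0.0595, -0.1628, -0.9849, 1.2749], [0.0, 0.0, 0.0, 1.0]]}
wrist {'camera_matrix': [[357.1995, 0.0, 312.3449], [0.0, 357.1995, 199.8305], [0.0, 0.0, 1.0]], 'hand_eye': [[0.0001, -0.9463, -0.3232, 0.0833], [1.0, 0.0001, 0.0001, -0.0007], [-0.0001, -0.3232, 0.9463, -0.1432], [0.0, 0.0, 0.0, 1.0]]}
```

View pics/top0.png

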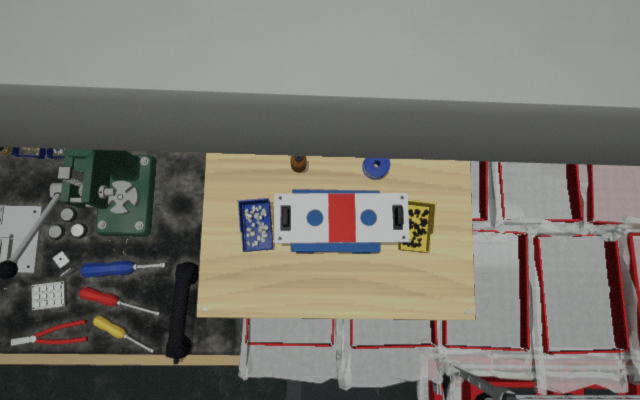

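View pics/side0.png

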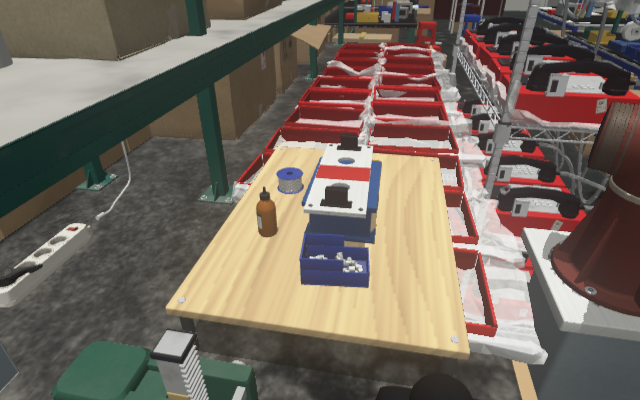

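The top view shows the yellow bin at (417,227), at the riser's right (-y) end, so the plate goes out to the right. I'll hold it by the left grip at (286,217), the trailing end. The shelf is well back. Next I'll measure.

```bash
cat > h.py <<'E'
import numpy as np,cv2
from scipy.spatial.transform import Rotation as R
from bench import arm,optics
def ray(K,T,uv):
    d=T[:3,:3]@np.linalg.solve(K,[uv[0],uv[1],1.]); return T[:3,3],d/np.linalg.norm(d)
def onz(K,T,uv,z):
    o,d=ray(K,T,uv); return o+d*(z-o[2])/d[2]
def cam(n,s=None):
    i=optics.camera_info(n); K=np.array(i['camera_matrix'])
    if n!='wrist': return K,np.array(i['T'])
    T=np.eye(4);w,x,y,z=s['ee_rot'];T[:3,:3]=R.from_quat([x,y,z,w]).as_matrix();T[:3,3]=s['ee_pos']
    return K,T@np.array(i['hand_eye'])
def meet(a,b):
    (o1,d1),(o2,d2)=a,b
    t=np.linalg.lstsq(np.c_[d1,-d2],o2-o1,rcond=None)[0]
    p,q=o1+t[0]*d1,o2+t[1]*d2; return (p+q)/2,np.linalg.norm(p-q)
def proj(K,T,P):
    p=np.linalg.inv(T)@np.r_[P,1]; u=K@p[:3]; return u[:2]/u[2]
E
python3 - <<'E'
import cv2
a=cv2.imread('pics/top0.png')[145:265,225:445]; cv2.imwrite('pics/topc.png',cv2.resize(a,None,fx=3.6,fy=3.6,interpolation=cv2.INTER_CUBIC))
a=cv2.imread('pics/side0.png')[125:290,240:400]; cv2.imwrite('pics/sidec.png',cv2.resize(a,None,fx=3.6,fy=3.6,interpolation=cv2.INTER_CUBIC))
E
```

```text
(no output)
```

View pics/topc.png

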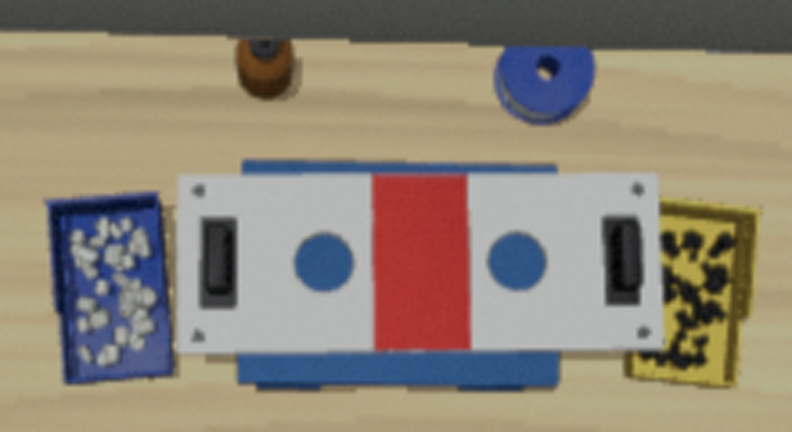

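View pics/sidec.png

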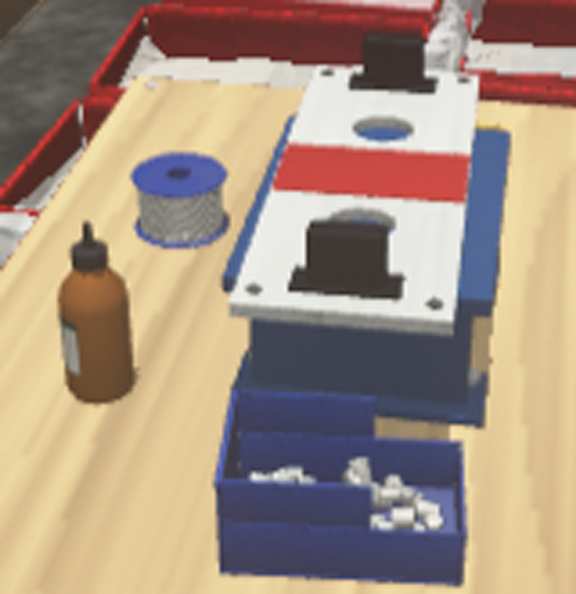

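```bash
cat > meas.py <<'E'
from h import *
def masks(im):
    hsv=cv2.cvtColor(im,cv2.COLOR_BGR2HSV);H,S,V=[hsv[...,i].astype(int) for i in range(3)]
    red=((H<8)|(H>172))&(S>120)&(V>90)
    blue=(H>95)&(H<118)&(S>110)&(V>50)
    white=(S<45)&(V>140)
    return red,blue,white
def crop(m,b):
    o=np.zeros(m.shape,np.uint8);o[b[1]:b[3],b[0]:b[2]]=m[b[1]:b[3],b[0]:b[2]];return o
def big(m):
    c=cv2.findContours(m,cv2.RETR_EXTERNAL,cv2.CHAIN_APPROX_NONE)[0];return max(c,key=cv2.contourArea)
E
python3 - <<'E'
from meas import *
im=cv2.imread('pics/top0.png');si=cv2.imread('pics/side0.png')
K,T=cam('top');Ks,Ts=cam('side')
r,b,w=masks(im); rs,bs,ws=masks(si)
red=big(crop(r,(310,180,370,255)));reds=big(crop(rs,(305,150,380,190)))
def rectw(c,z):
    p=np.array([onz(K,T,q[0],z)[:2] for q in c],np.float32);return cv2.minAreaRect(p*1000)
plate=big(crop(r|w,(270,185,415,250)))
for z in (.218,): print('red',rectw(red,z),'plate',rectw(plate,z))
M=crop(b,(285,183,385,258)).astype(bool)
ri=M|crop(r|w|(cv2.cvtColor(im,cv2.COLOR_BGR2GRAY)<60),(294,195,377,245)).astype(bool)
ri=ri.astype(np.uint8)
print('riser',rectw(big(ri),.21))
def quad(c):
    return cv2.approxPolyDP(c,0.04*cv2.arcLength(c,True),True)[:,0]
print('redq',quad(red).tolist(),quad(reds).tolist())
# red centroid two views
def cen(c):
    m=cv2.moments(c);return m['m10']/m['m00'],m['m01']/m['m00']
print('red cen 3d',meet(ray(K,T,cen(red)),ray(Ks,Ts,cen(reds))))
# grips
g=cv2.cvtColor(im,cv2.COLOR_BGR2GRAY)
for nm,bx in (('L',(278,200,294,234)),('R',(390,200,406,234))):
    m=crop(g<75,bx);print(nm,'gripdark',cen(big(m)),rectw(big(m),.218))
for p in [(298.7,162),(376,165)]: print('bottle/spool',onz(K,T,p,.22 if p[0]<300 else .16))
for u in [(260,205),(417,227)]: print('bins',onz(K,T,u,.15))
E
```

```text
red ((598.3757934570312, 41.119144439697266), (105.54032135009766, 57.78459167480469), 1.054395318031311) plate ((598.01513671875, 41.761695861816406), (111.44255828857422, 300.21044921875), 1.5862414836883545)
riser ((585.3495483398438, 55.68195724487305), (128.682861328125, 196.1986541748047), 1.3860766887664795)
redq [[329, 194], [329, 241], [354, 241], [354, 195]] [[316, 175], [368, 180], [369, 169], [320, 165]]
red cen 3d (array([0.59782919, 0.04179734, 0.21765717]), np.float64(0.00021645368241111812))
L gripdark (285.22350674373797, 217.84682080924856) ((595.2645874023438, 167.31759643554688), (51.31815719604492, 17.638652801513672), 1.6254006624221802)
R gripdark (397.643709825528, 216.57943067033975) ((601.7854614257812, -84.20808410644531), (20.468008041381836, 50.16969680786133), 89.5855941772461)
bottle/spool [0.72147492 0.14021249 0.22      ]
bottle/spool [ 0.73361981 -0.04467735  0.16      ]
bins [0.63157819 0.22946207 0.15      ]
bins [ 0.58708451 -0.14460402  0.15      ]
```

```bash
cat >> h.py <<'E'
def go(target,yaw):
    """needed tool-frame shares for TCP target and tool-y direction yaw (plate y dir angle yaw from +y), tool down"""
    s=arm.observe();w,x,y,z=s['ee_rot'];M=R.from_quat([x,y,z,w]).as_matrix()
    d=M.T@(np.array(target)-s['ee_pos'])
    yt=np.array([-np.sin(yaw),np.cos(yaw),0]);zt=np.array([0,0,-1.]);G=np.c_[np.cross(yt,zt),yt,zt]
    rv=R.from_matrix(M.T@G).as_rotvec()
    print('clock',s['clock'],'pos',np.round(s['ee_pos'],4),'shift share',np.round(d/.25,4),'turn share',np.round(rv/np.radians(45),4),'deg',np.degrees(rv).round(2))
E
python3 - <<'E'
from h import *
K,T=cam('top');Ks,Ts=cam('side')
for c in [(292.5,190),(379.4,190.8),(291.7,252),(379.9,252.5)]: print(onz(K,T,c,.21).round(4))
# shelf lower edge: plane from side line, meet top rays
a,b=ray(Ks,Ts,(0,205)),ray(Ks,Ts,(330,8)); n=np.cross(a[1],b[1])
for uv in [(200,152),(400,158)]:
    o,d=ray(K,T,uv);t=n@(a[0]-o)/(n@d);print('shelf',(o+t*d).round(3))
go((.56,.12,.42),np.radians(1.5))
E
```

```text
[0.6588 0.1526 0.21  ]
[ 0.6618 -0.0447  0.21  ]
[0.5199 0.1506 0.21  ]
[ 0.5222 -0.0454  0.21  ]
shelf [0.666 0.298 0.506]
shelf [ 0.666 -0.032  0.505]
clock 0.1 pos [0.1539 0.5016 0.2308] shift share [-2.0007 -0.9833 -0.7561] turn share [-0.0014 -0.0005 -0.4125] deg [ -0.06  -0.02 -18.56]
```

Checks so far:
- **Red band:** it triangulates at z=0.2177, as expected (0.218).
- **Plate:** centre (0.598, 0.042), yaw about 1.5°.
- **Riser:** centre about (0.591, 0.053), yaw about 0.8°, measured size 139x197.
- **Shelf:** its edge is near x=0.67, z=0.5, so I'll stay low, with TCP z at about 0.30.

Now I'll move in.

```bash
python3 -m pendant '[{"claw":-1,"dx":-0.12,"dy":-0.12,"dz":-0.1,"wx":0,"wy":0,"wz":-0.1},{"claw":-1,"dx":-0.25,"dy":-0.26,"dz":-0.2,"wx":0,"wy":0,"wz":-0.2},{"claw":-1,"dx":-0.37,"dy":-0.39,"dz":-0.28,"wx":0,"wy":0,"wz":-0.3},{"claw":-1,"dx":-0.5,"dy":-0.52,"dz":-0.28,"wx":0,"wy":0,"wz":-0.41},{"claw":-1,"dx":-0.62,"dy":-0.65,"dz":-0.28,"wx":0,"wy":0,"wz":-0.41}]' 60; python3 -c "
from h import *
go((.57,.11,.30),np.radians(1.5))"
```

```text
clock: 0.52
ee_pos: [0.2411, 0.328, 0.3]
ee_rot: [0.001, -0.015, 1.0, 0.0]
wrist_force: [2.1, 0.6, 0.3]
finger_gap: 0.0855
clock 0.5167 pos [0.2411 0.328  0.3   ] shift share [-1.2883e+00 -9.1190e-01  1.2000e-03] turn share [0.0003 0.0013 0.0058] deg [0.01 0.06 0.26]
```

```bash
python3 -m pendant '[{"claw":-1,"dx":-0.13,"dy":-0.09,"dz":0,"wx":0,"wy":0,"wz":0},{"claw":-1,"dx":-0.26,"dy":-0.18,"dz":0,"wx":0,"wy":0,"wz":0},{"claw":-1,"dx":-0.39,"dy":-0.27,"dz":0,"wx":0,"wy":0,"wz":0},{"claw":-1,"dx":-0.52,"dy":-0.36,"dz":0,"wx":0,"wy":0,"wz":0},{"claw":-1,"dx":-0.64,"dy":-0.45,"dz":0,"wx":0,"wy":0,"wz":0}]'
python3 -m pendant '[{"claw":-1,"dx":-0.13,"dy":-0.09,"dz":0,"wx":0,"wy":0,"wz":0},{"claw":-1,"dx":-0.26,"dy":-0.18,"dz":0,"wx":0,"wy":0,"wz":0},{"claw":-1,"dx":-0.39,"dy":-0.27,"dz":0,"wx":0,"wy":0,"wz":0},{"claw":-1,"dx":-0.52,"dy":-0.36,"dz":0,"wx":0,"wy":0,"wz":0},{"claw":-1,"dx":-0.62,"dy":-0.44,"dz":0,"wx":0,"wy":0,"wz":0}]'; python3 -c "
from h import *
import json
go((.595,.167,.222),np.radians(1.5))
s=arm.observe();im=optics.camera('wrist');cv2.imwrite('pics/w1.png',im)
json.dump({k:np.array(v).tolist() for k,v in s.items()},open('s1.json','w'))"
```

```text
clock: 0.93
ee_pos: [0.406, 0.2189, 0.3001]
ee_rot: [0.001, -0.015, 1.0, 0.0]
wrist_force: [-0.5, 0.2, -0.5]
finger_gap: 0.0854
clock: 1.35
ee_pos: [0.5662, 0.1117, 0.2995]
ee_rot: [0.0, -0.015, 1.0, 0.0]
wrist_force: [-0.1, 0.4, 1.0]
finger_gap: 0.085
clock 1.35 pos [0.5662 0.1117 0.2995] shift share [-0.1214  0.2177  0.3102] turn share [0.0002 0.001  0.004 ] deg [0.01 0.05 0.18]
```

View pics/w1.png

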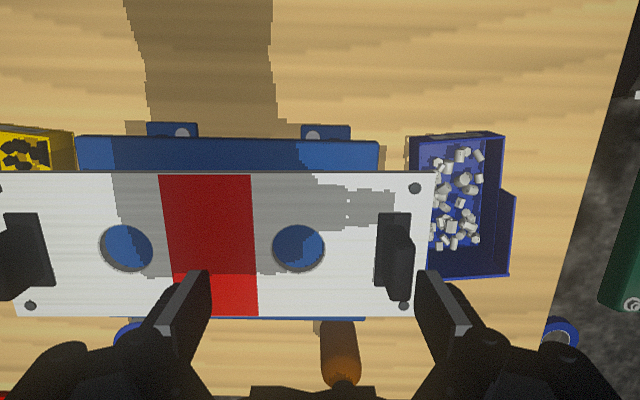

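```bash
python3 - <<'E'
import cv2
a=cv2.imread('pics/w1.png')
c=a[120:330,60:180];d=a[120:330,340:450]
f=lambda q:cv2.resize(q,None,fx=2.8,fy=2.8,interpolation=cv2.INTER_CUBIC)
cv2.imwrite('pics/w1c.png',cv2.hconcat([f(c),f(d)]))
E
cat > wm.py <<'E'
from meas import *
import json,sys
E
python3 - <<'E'
from h import *
import json
s=json.load(open('s1.json'));K,T=cam('wrist',s)
for n,uv,z in [('riser FR',(76,136),.21),('riser FL',(379,141.5),.21),('red fr',(158,175),.218),('red fl',(250,175),.218),('red br',(170,315),.218),('red bl',(258,316),.218),('plate FL',(435,171),.218),('plate BL',(418,318),.218),('plate BR',(18,316),.218),('hole',(298.5,248),.218),('holeR',(126,248),.218)]:
    print(n,onz(K,T,uv,z).round(4))
E
```

```text
riser FR [ 0.523  -0.0436  0.21  ]
riser FL [0.5208 0.1533 0.21  ]
red fr [0.5454 0.0102 0.218 ]
red fl [0.5437 0.0699 0.218 ]
red br [0.6536 0.0072 0.218 ]
red bl [0.6525 0.073  0.218 ]
plate FL [0.5375 0.1897 0.218 ]
plate BL [0.6508 0.1929 0.218 ]
plate BR [ 0.6578 -0.1065  0.218 ]
hole [0.5953 0.1023 0.218 ]
holeR [ 0.5988 -0.0179  0.218 ]
```

View pics/w1c.png

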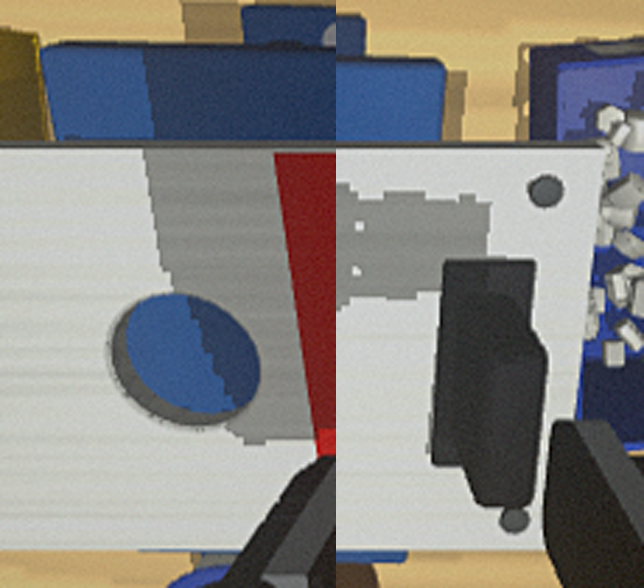

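The wrist view shows the riser's front edge on row 137–141 (columns 76–379), the left grip at about (395,255), and a thin dark flange at the foot of the grip. I'll check heights from two views, then descend.

Run:
```python
from h import *
import json
s=json.load(open('s1.json'));K,T=cam('wrist',s);Kt,Tt=cam('top')
print('hole',meet(ray(K,T,(298.5,248)),ray(Kt,Tt,(314.7,217.8))))
print('grip top',meet(ray(K,T,(404.3,269)),ray(Kt,Tt,(286.4,216.4))))
print('pred grip top px wrist',proj(K,T,(.5938,.167,.252)),'base',proj(K,T,(.5938,.167,.218)))
go((.594,.167,.262),np.radians(1.6));go((.594,.167,.224),np.radians(1.6))
```

```text
hole (array([0.59611632, 0.10191037, 0.21631747]), np.float64(0.0006982220373879347))
grip top (array([0.59230421, 0.16542074, 0.25119295]), np.float64(0.0053326127839534825))
pred grip top px wrist [402.98785639 273.92112317] base [391.28351151 248.56267827]
clock 1.4 pos [0.5696 0.1086 0.2986] shift share [-0.1035  0.2312  0.1464] turn share [-0.002   0.0026 -0.0013] deg [-0.09  0.12 -0.06]
clock 1.4 pos [0.5696 0.1086 0.2986] shift share [-0.1032  0.2315  0.2984] turn share [-0.002   0.0026 -0.0013] deg [-0.09  0.12 -0.06]
```

```bash
python3 -m pendant '[{"claw":-1,"dx":-0.05,"dy":0.12,"dz":0,"wx":0,"wy":0,"wz":0},{"claw":-1,"dx":-0.1035,"dy":0.231,"dz":0.03,"wx":0,"wy":0,"wz":0},{"claw":-1,"dx":-0.1035,"dy":0.231,"dz":0.07,"wx":0,"wy":0,"wz":0},{"claw":-1,"dx":-0.1035,"dy":0.231,"dz":0.1,"wx":0,"wy":0,"wz":0},{"claw":-1,"dx":-0.1035,"dy":0.231,"dz":0.1,"wx":0,"wy":0,"wz":0}]'; python3 -c "
from h import *
s=arm.observe();im=optics.camera('wrist');cv2.imwrite('pics/w2.png',im)
K,T=cam('wrist',s);print(proj(K,T,(.5938,.167,.252)),proj(K,T,(.5938,.167,.218)))
go((.594,.167,.224),np.radians(1.6))"
```

```text
clock: 1.82
ee_pos: [0.5927, 0.1668, 0.2714]
ee_rot: [-0.001, -0.014, 1.0, -0.001]
wrist_force: [0.5, -0.9, -0.1]
finger_gap: 0.0855
[314.0239799  254.15312774] [313.90942615 227.65679207]
clock 1.8667 pos [0.5929 0.1665 0.2726] shift share [-0.0044  0.0023  0.1943] turn share [-0.0027 -0.0006 -0.0012] deg [-0.12 -0.03 -0.06]
```

View pics/w2.png

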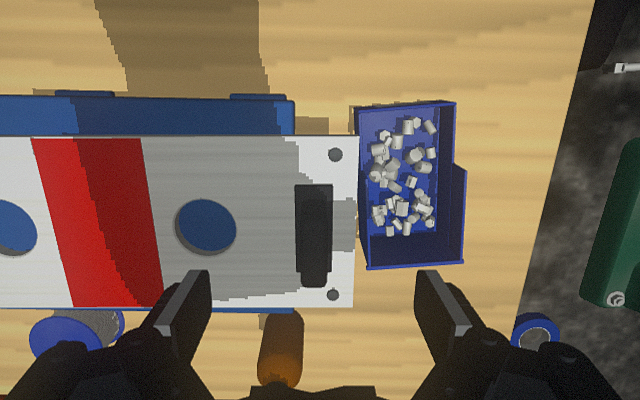

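The grip sits at (314,240), as predicted and centred between the fingers. Descending and closing.

```bash
python3 -m pendant '[{"claw":-1,"dx":-0.004,"dy":0.002,"dz":0.07,"wx":0,"wy":0,"wz":0},{"claw":-1,"dx":-0.004,"dy":0.002,"dz":0.13,"wx":0,"wy":0,"wz":0},{"claw":-1,"dx":-0.004,"dy":0.002,"dz":0.17,"wx":0,"wy":0,"wz":0},{"claw":-1,"dx":-0.004,"dy":0.002,"dz":0.193,"wx":0,"wy":0,"wz":0},{"claw":-0.6,"dx":-0.004,"dy":0.002,"dz":0.193,"wx":0,"wy":0,"wz":0}]' 60; python3 -c "
from h import *
go((.594,.167,.224),np.radians(1.6))"
```

```text
clock: 2.28
ee_pos: [0.5933, 0.1664, 0.2237]
ee_rot: [-0.001, -0.013, 1.0, -0.001]
wrist_force: [0.6, -0.5, -0.5]
finger_gap: 0.0753
clock 2.2833 pos [0.5933 0.1664 0.2237] shift share [-0.003   0.0022 -0.0011] turn share [-0.0031 -0.0023 -0.0018] deg [-0.14 -0.1  -0.08]
```

```bash
python3 -m pendant '[{"claw":0,"dx":0,"dy":0.002,"dz":0,"wx":0,"wy":0,"wz":0},{"claw":0.3,"dx":0,"dy":0.002,"dz":0,"wx":0,"wy":0,"wz":0},{"claw":0.5,"dx":0,"dy":0.002,"dz":0,"wx":0,"wy":0,"wz":0},{"claw":0.6,"dx":0,"dy":0.002,"dz":0,"wx":0,"wy":0,"wz":0},{"claw":0.7,"dx":0,"dy":0.002,"dz":0,"wx":0,"wy":0,"wz":0}]' 60
python3 -m pendant '[{"claw":0.8,"dx":0,"dy":0,"dz":0,"wx":0,"wy":0,"wz":0},{"claw":1,"dx":0,"dy":0,"dz":0,"wx":0,"wy":0,"wz":0},{"claw":1,"dx":0,"dy":0,"dz":0,"wx":0,"wy":0,"wz":0},{"claw":1,"dx":0,"dy":0,"dz":0,"wx":0,"wy":0,"wz":0}]' 60; python3 -c "
from h import *
s=arm.observe();im=optics.camera('wrist');cv2.imwrite('pics/w3.png',im);print(s['moment'])
cv2.imwrite('pics/side3.png',optics.camera('side'))"
```

```text
clock: 2.7
ee_pos: [0.5935, 0.1671, 0.2242]
ee_rot: [-0.0, -0.013, 1.0, -0.001]
wrist_force: [-2.1, 1.0, 11.7]
finger_gap: 0.0137
clock: 3.03
ee_pos: [0.5936, 0.1672, 0.2244]
ee_rot: [-0.0, -0.013, 1.0, -0.001]
wrist_force: [-0.4, 0.0, 1.2]
finger_gap: 0.0133
[0.07794149 0.08172623 0.13239216]
```

View pics/w3.png

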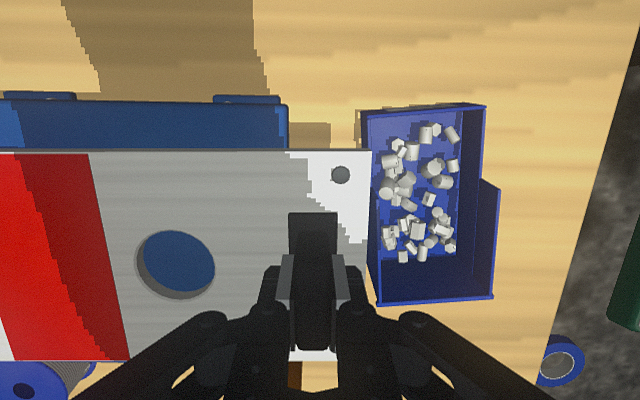

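View pics/side3.png

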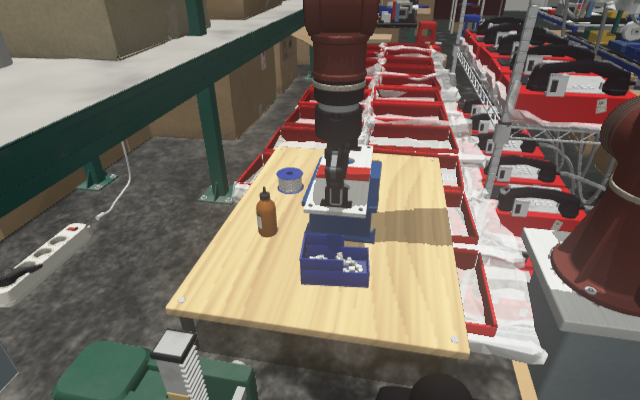

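The grip is held: the gap is 13.3 mm on a 14 mm block, and the fingers clear the foot flange. I'll start sliding in moderate steps with a firmer grip.

```bash
python3 -m pendant '[{"claw":1,"dx":0,"dy":0,"dz":0.002,"wx":0,"wy":0,"wz":0},{"claw":1,"dx":0,"dy":-0.03,"dz":0.002,"wx":0,"wy":0,"wz":0.005},{"claw":1,"dx":0,"dy":-0.07,"dz":0.002,"wx":0,"wy":0,"wz":0.01},{"claw":1,"dx":0,"dy":-0.11,"dz":0.002,"wx":0,"wy":0,"wz":0.015},{"claw":1,"dx":0,"dy":-0.15,"dz":0.002,"wx":0,"wy":0,"wz":0.02}]' 100; python3 -c "
from h import *
s=arm.observe();print(s['moment'])
go((.5917,.0493,.224),np.radians(0.7))"
```

```text
clock: 3.55
ee_pos: [0.5949, 0.1308, 0.2245]
ee_rot: [0.0, -0.006, 1.0, 0.0]
wrist_force: [0.2, 6.8, 4.4]
finger_gap: 0.0123
[1.25049078 0.06416594 0.03347534]
clock 3.55 pos [0.5949 0.1308 0.2245] shift share [ 0.0167 -0.3258  0.0017] turn share [ 0.0008  0.0007 -0.0004] deg [ 0.04  0.03 -0.02]
```

```bash
python3 -m pendant '[{"claw":1,"dx":0.002,"dy":-0.04,"dz":0.002,"wx":0,"wy":0,"wz":0},{"claw":1,"dx":0.005,"dy":-0.08,"dz":0.002,"wx":0,"wy":0,"wz":0},{"claw":1,"dx":0.008,"dy":-0.12,"dz":0.002,"wx":0,"wy":0,"wz":0},{"claw":1,"dx":0.012,"dy":-0.16,"dz":0.002,"wx":0,"wy":0,"wz":0},{"claw":1,"dx":0.015,"dy":-0.2,"dz":0.002,"wx":0,"wy":0,"wz":0}]' 100; python3 -c "
from h import *
s=arm.observe();print(s['moment'])
go((.5917,.0493,.224),np.radians(0.7))"
```

```text
clock: 3.97
ee_pos: [0.592, 0.0816, 0.2245]
ee_rot: [0.001, -0.006, 1.0, 0.002]
wrist_force: [0.5, 6.7, 5.5]
finger_gap: 0.0124
[ 1.15460718  0.12310926 -0.02043802]
clock 3.9667 pos [0.592  0.0816 0.2245] shift share [ 0.0031 -0.1293  0.0015] turn share [0.0038 0.0023 0.0008] deg [0.17 0.1  0.03]
```

```bash
python3 -m pendant '[{"claw":1,"dx":0,"dy":-0.03,"dz":0.002,"wx":0.002,"wy":0.001,"wz":0},{"claw":1,"dx":0.002,"dy":-0.06,"dz":0.002,"wx":0.003,"wy":0.002,"wz":0},{"claw":1,"dx":0.003,"dy":-0.085,"dz":0.002,"wx":0.004,"wy":0.002,"wz":0},{"claw":1,"dx":0.003,"dy":-0.1,"dz":0.002,"wx":0.004,"wy":0.002,"wz":0},{"claw":1,"dx":0.003,"dy":-0.1,"dz":0.002,"wx":0.004,"wy":0.002,"wz":0}]' 100; python3 -c "
from h import *
import json
s=arm.observe();print(s['moment'],s['wrist_force'])
cv2.imwrite('pics/w4.png',optics.camera('wrist'))
cv2.imwrite('pics/top4.png',optics.camera('top'));cv2.imwrite('pics/side4.png',optics.camera('side'))
json.dump({k:np.array(v).tolist() for k,v in s.items()},open('s4.json','w'))
go((.5917,.0493,.224),np.radians(0.7))"
```

```text
clock: 4.38
ee_pos: [0.592, 0.0568, 0.2245]
ee_rot: [0.001, -0.006, 1.0, 0.001]
wrist_force: [1.3, 3.4, 4.8]
finger_gap: 0.0125
[ 0.5656438   0.09490388 -0.04413289] [1.26933687 3.38929037 4.80602675]
clock 4.5333 pos [0.592  0.0569 0.2244] shift share [ 0.0016 -0.0304  0.0017] turn share [0.0003 0.0018 0.0009] deg [0.01 0.08 0.04]
```

View pics/w4.png

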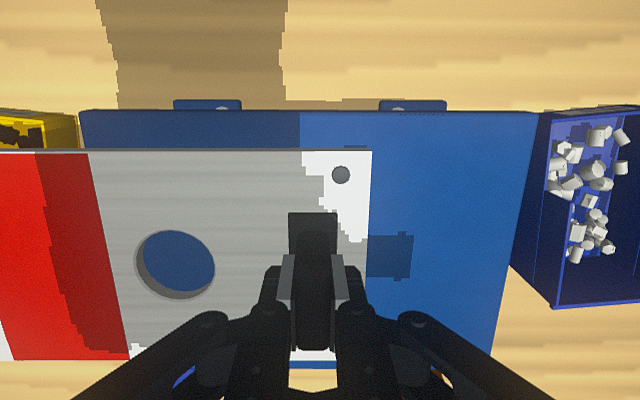

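View pics/top4.png

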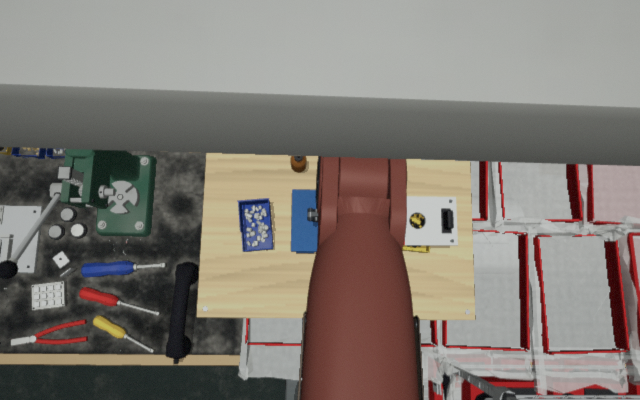

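View pics/side4.png

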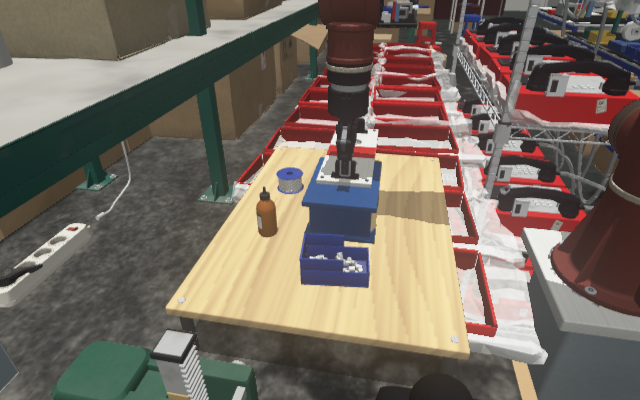

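The wrist view shows both front riser corners (80,111) and (540,112), the riser's left edge, the plate's front edge on row 150, and the band's inner border from (88,153) to (130,360). I'll fit lines to these.

```bash
cat > fit.py <<'E'
from h import *
import json,sys
def edge(g,p,q,half=6,n=40):
    """sub-pixel edge points across segment p-q: strongest gradient along normal, robust line"""
    p,q=np.array(p,float),np.array(q,float);t=(q-p)/np.linalg.norm(q-p);nn=np.array([-t[1],t[0]]);pts=[]
    o=np.arange(-half,half+.01,.25)
    for a in np.linspace(0,1,n):
        c=p+a*(q-p);xy=(c+o[:,None]*nn).astype(np.float32)
        v=cv2.remap(g,xy[None,:,0].copy(),xy[None,:,1].copy(),cv2.INTER_LINEAR)[0]
        d=np.abs(np.gradient(cv2.GaussianBlur(v[None],(5,1),1)[0]));k=d.argmax();pts.append(xy[k])
    pts=np.array(pts);vx=cv2.fitLine(pts,cv2.DIST_HUBER,0,.01,.01).ravel()
    r=np.abs((pts-vx[2:])@[-vx[1],vx[0]]);k=r<1
    vx=cv2.fitLine(pts[k],cv2.DIST_HUBER,0,.01,.01).ravel();return vx,k.mean(),r[k].std()
def wline(K,T,vx,z):
    a=onz(K,T,vx[2:]-60*vx[:2],z)[:2];b=onz(K,T,vx[2:]+60*vx[:2],z)[:2];d=(b-a)/np.linalg.norm(b-a)
    return (a+b)/2,d
def X(l,m):
    t=np.linalg.solve(np.c_[l[1],-m[1]],m[0]-l[0]);return l[0]+t[0]*l[1]
E
python3 - <<'E'
import cv2
a=cv2.imread('pics/w4.png');f=lambda q:cv2.resize(q,None,fx=4,fy=4,interpolation=cv2.INTER_CUBIC)
cv2.imwrite('pics/w4c.png',cv2.vconcat([cv2.hconcat([f(a[98:168,60:150]),f(a[98:168,470:560])]),cv2.hconcat([f(a[310:380,60:150]),f(a[310:380,470:560])])]))
E
```

```text
(no output)
```

View pics/w4c.png

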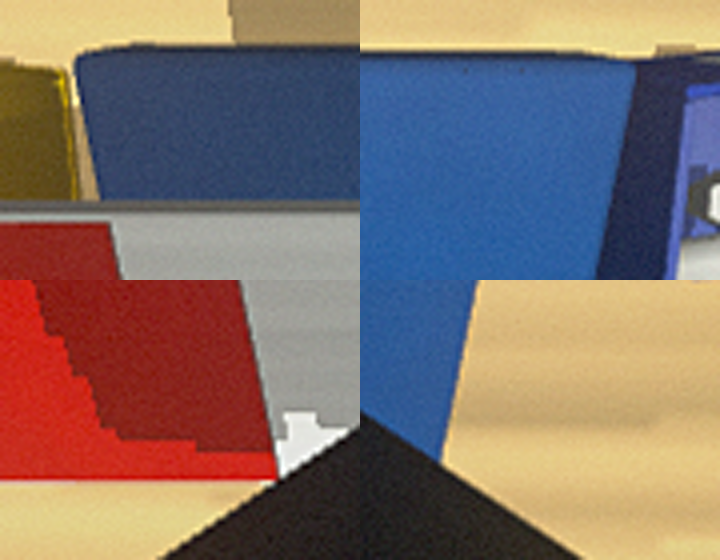

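```bash
cat > an.py <<'E'
from fit import *
def run(img,sf,segs):
    im=cv2.imread(img);g=cv2.cvtColor(im,cv2.COLOR_BGR2GRAY).astype(np.float32);gr=im[...,1].astype(np.float32)
    s=json.load(open(sf));K,T=cam('wrist',s);L={}
    for n,(p,q,z,ch,h) in segs.items():
        vx,k,r=edge(gr if ch=='g' else g if ch=='y' else im[...,int(ch)].astype(np.float32),p,q,h)
        L[n]=wline(K,T,vx,z);d=L[n][1]
        d=d*np.sign(d[np.abs(d).argmax()])
        ang=np.degrees(np.arctan2(-d[0],d[1])) if abs(d[1])>.7 else np.degrees(np.arctan2(d[1],d[0]))
        print(n,'mid',L[n][0].round(4),'yaw',ang.round(2),'inl',round(k,2),'px@',vx[2:].round(1),'rms',round(r,2))
    return L,K,T
E
cat > seg4.py <<'E'
from an import *
S={'rfront':((320,113),(520,113),.21,'2',4),'rfrontR':((100,110),(290,110),.21,'y',4),'rleft':((536,130),(492,345),.21,'0',5),'rright':((81,120),(84.5,145),.21,'0',4),
'pfront':((110,151),(300,151),.218,'y',4),'pleft':((372,160),(364,230),.218,'2',5),'band':((90,160),(129,350),.218,'g',5),'pback':((10,359),(125,359),.218,'0',4)}
E
python3 - <<'E'
from seg4 import *
L,K,T=run('pics/w4.png','s4.json',S)
for a,b in (('rfront','rleft'),('rfrontR','rright')): print('corner',a,b,X(L[a],L[b]).round(4))
print('plate FL',X(L['pfront'],L['pleft']).round(4),'band front',X(L['pfront'],L['band']).round(4),'band back',X(L['pback'],L['band']).round(4))
E
```

```text
rfront mid [0.521  0.1155] yaw 0.37 inl 0.82 px@ [452.3 110.2] rms 0.12
rfrontR mid [0.5218 0.0038] yaw 0.43 inl 1.0 px@ [192.1 108.8] rms 0.17
rleft mid [0.5787 0.1535] yaw 0.15 inl 0.95 px@ [514.8 230.8] rms 0.22
rright mid [ 0.5315 -0.0465] yaw -3.32 inl 0.8 px@ [ 78.4 127. ] rms 0.13
pfront mid [0.5383 0.0024] yaw 0.72 inl 1.0 px@ [186.5 150.5] rms 0.12
pleft mid [0.5588 0.081 ] yaw 0.68 inl 1.0 px@ [369.4 195.2] rms 0.11
band mid [ 0.5927 -0.0392] yaw 0.63 inl 1.0 px@ [109.  260.2] rms 0.18
pback mid [ 0.6494 -0.0697] yaw 0.67 inl 0.98 px@ [ 69.9 359.5] rms 0.16
corner rfront rleft [0.5207 0.1533]
corner rfrontR rright [ 0.5222 -0.0459]
plate FL [0.5373 0.0807] band front [ 0.5388 -0.0398] band back [ 0.649  -0.0386]
```

Run:
```python
import cv2
im=cv2.imread('pics/w4.png')
for c in (150,250,330,400,480,520): print(c,[tuple(int(v) for v in im[r,c]) for r in range(106,117)])
for r in (122,135,144): print('row',r,[tuple(int(v) for v in im[r,c]) for c in range(74,90)])
for r in (130,200,250,300,340):
    c0=int(536-(r-130)*44/215); print('row',r,c0-6,[tuple(int(v) for v in im[r,c]) for c in range(c0-6,c0+7)])
```

```text
150 [(94, 137, 164), (96, 147, 173), (90, 130, 150), (63, 72, 75), (61, 44, 37), (76, 57, 45), (94, 63, 48), (97, 64, 47), (99, 68, 52), (99, 69, 50), (100, 68, 46)]
250 [(97, 142, 168), (94, 140, 166), (102, 153, 181), (81, 100, 112), (62, 45, 41), (69, 50, 39), (91, 65, 45), (96, 65, 51), (97, 66, 47), (104, 67, 46), (100, 64, 42)]
330 [(96, 137, 161), (98, 143, 167), (98, 148, 173), (87, 115, 129), (70, 66, 63), (77, 58, 52), (117, 82, 59), (140, 94, 65), (145, 94, 60), (152, 96, 62), (164, 104, 68)]
400 [(113, 73, 51), (112, 94, 84), (143, 138, 141), (163, 163, 164), (105, 99, 97), (64, 49, 45), (104, 72, 57), (136, 88, 58), (106, 68, 51), (134, 88, 58), (160, 102, 59)]
480 [(130, 200, 230), (139, 206, 233), (140, 214, 237), (150, 229, 251), (109, 147, 165), (66, 54, 47), (85, 58, 49), (125, 81, 50), (139, 89, 60), (146, 92, 58), (157, 97, 61)]
520 [(147, 214, 232), (146, 214, 232), (149, 219, 236), (149, 226, 245), (124, 173, 190), (73, 77, 77), (79, 54, 48), (114, 73, 50), (136, 84, 58), (141, 90, 57), (152, 98, 64)]
row 122 [(28, 76, 96), (31, 118, 142), (16, 146, 179), (59, 1
[... 1029 characters left out ...]
65, 33, 17), (70, 36, 20), (70, 36, 20), (70, 35, 27)]
row 250 505 [(155, 89, 44), (152, 93, 43), (154, 93, 44), (154, 92, 45), (157, 88, 41), (149, 91, 40), (118, 69, 35), (56, 31, 23), (69, 38, 29), (66, 33, 26), (64, 32, 21), (70, 38, 28), (71, 38, 30)]
row 300 495 [(153, 95, 52), (148, 89, 46), (150, 92, 49), (152, 87, 49), (156, 91, 47), (140, 86, 57), (131, 139, 147), (135, 208, 244), (131, 196, 227), (135, 197, 228), (130, 194, 225), (136, 197, 228), (133, 193, 225)]
row 340 487 [(148, 89, 52), (150, 94, 52), (148, 92, 56), (150, 92, 50), (147, 86, 46), (130, 85, 65), (121, 151, 168), (112, 176, 214), (106, 169, 198), (118, 172, 204), (116, 170, 202), (113, 168, 200), (111, 167, 200)]
```

Run:
```python
from fit import *
s=json.load(open('s4.json'));K,T=cam('wrist',s)
def W(pts,z): return np.array([onz(K,T,p,z)[:2] for p in pts])
F=W([(150,111),(250,111.3),(330,112),(480,112.6),(520,112.8)],.21)
Rr=W([(79.5,122),(82,135),(84,144)],.21);Ll=W([(535.7,130),(521.5,200),(511.2,250),(500.8,300),(492.7,340)],.21)
print(F.round(4).tolist());print(Rr.round(4).tolist());print(Ll.round(4).tolist())
print('front yaw',np.degrees(-np.polyfit(F[:,1],F[:,0],1)[0]),'left yaw',np.degrees(np.polyfit(Ll[:,0],Ll[:,1],1)[0]))
w=s['ee_rot'];print(R.from_quat([w[1],w[2],w[3],w[0]]).as_matrix().round(4).tolist())
```

```text
[[0.5229, -0.0143], [0.5225, 0.0286], [0.5224, 0.063], [0.5218, 0.1276], [0.5217, 0.1448]]
[[0.528, -0.0455], [0.5336, -0.0455], [0.5376, -0.0454]]
[[0.5289, 0.1532], [0.5613, 0.1535], [0.5872, 0.1537], [0.6159, 0.1539], [0.6411, 0.1542]]
front yaw 0.44868183696897757 left yaw 0.5044875504559708
[[-0.9999, -0.0127, 0.0015], [-0.0127, 0.9999, 0.0013], [-0.0015, 0.0013, -1.0]]
```

The signed edges agree:
- **Riser:** yaw 0.48°, right edge at y≈-0.0456, axis x≈0.5928 near the plate's final centre.
- **Plate:** yaw 0.68°, band border at y≈-0.039.

What's left is about 6.7 mm out, 1.2 mm toward the robot, and 0.2° of turn.

```bash
python3 -m pendant '[{"claw":1,"dx":0.001,"dy":-0.008,"dz":0.002,"wx":0,"wy":0.001,"wz":0.002},{"claw":1,"dx":0.003,"dy":-0.016,"dz":0.002,"wx":0,"wy":0.001,"wz":0.004},{"claw":1,"dx":0.005,"dy":-0.023,"dz":0.002,"wx":0,"wy":0.001,"wz":0.005},{"claw":1,"dx":0.005,"dy":-0.027,"dz":0.002,"wx":0,"wy":0.001,"wz":0.005},{"claw":1,"dx":0.005,"dy":-0.027,"dz":0.002,"wx":0,"wy":0.001,"wz":0.005}]' 100; python3 -c "
from h import *
import json
s=arm.observe();print(s['moment'],s['wrist_force'])
cv2.imwrite('pics/w5.png',optics.camera('wrist'))
cv2.imwrite('pics/top5.png',optics.camera('top'))
s2=arm.observe();print(s2['ee_pos'],s2['wrist_force'])
json.dump({k:np.array(v).tolist() for k,v in s.items()},open('s5.json','w'))
im=cv2.imread('pics/w5.png')
f=lambda q:cv2.resize(q,None,fx=4,fy=4,interpolation=cv2.INTER_CUBIC)
cv2.imwrite('pics/w5c.png',f(im[98:198,60:250]))
for c in (150,250,330,400,480,520): print(c,[tuple(int(v) for v in im[r,c]) for r in range(108,117)])
for r in (122,135,144): print('row',r,[tuple(int(v) for v in im[r,c]) for c in range(98,122)])
"
```

```text
clock: 4.95
ee_pos: [0.5914, 0.0512, 0.2246]
ee_rot: [0.001, -0.005, 1.0, 0.001]
wrist_force: [1.0, 6.6, 5.8]
finger_gap: 0.0123
[1.16928806 0.0080304  0.01570738] [1.02401465 6.60773068 5.82593159]
[0.5914     0.05120899 0.2245284 ] [0.79479273 5.82717877 5.83291076]
150 [(96, 140, 165), (91, 140, 166), (94, 129, 151), (75, 79, 88), (61, 46, 40), (76, 53, 46), (91, 65, 45), (95, 69, 50), (95, 64, 49)]
250 [(101, 153, 184), (91, 135, 155), (90, 132, 152), (71, 77, 86), (60, 41, 30), (77, 57, 48), (89, 59, 41), (97, 71, 49), (92, 60, 37)]
330 [(95, 140, 161), (93, 140, 167), (103, 150, 177), (83, 95, 112), (67, 53, 45), (92, 67, 52), (136, 91, 64), (150, 97, 68), (150, 97, 61)]
400 [(96, 74, 66), (88, 87, 91), (134, 133, 138), (93, 89, 89), (67, 53, 46), (93, 65, 53), (126, 81, 55), (140, 91, 56), (149, 92, 60)]
480 [(139, 207, 233), (140, 209, 233), (153, 231, 251), (109, 150, 166), (68, 52, 49), (80, 53, 39), (125, 82, 49), (139, 89, 56), (146, 95, 59)]
520 [(144, 209, 231), (145, 212, 235), (149, 224, 247), (108, 146, 163), (66, 53, 48), (82, 56, 43), (124, 80, 55), (137, 86, 55), 
[... 400 characters left out ...]
, 68, 56), (103, 70, 51), (97, 68, 51), (102, 69, 50), (100, 69, 51), (99, 66, 49), (103, 73, 57), (100, 69, 54), (104, 72, 58), (104, 73, 52), (101, 74, 57), (99, 68, 52), (100, 70, 47), (97, 67, 51), (103, 73, 53), (102, 68, 51), (101, 67, 46), (103, 71, 54), (103, 68, 53), (104, 70, 52), (106, 71, 53), (101, 71, 51), (104, 72, 51)]
row 144 [(96, 62, 47), (107, 70, 51), (102, 70, 53), (104, 71, 52), (101, 70, 51), (101, 65, 51), (101, 66, 46), (103, 72, 51), (104, 71, 56), (100, 64, 52), (102, 68, 52), (99, 67, 47), (106, 74, 54), (102, 66, 49), (102, 66, 50), (103, 71, 55), (99, 65, 50), (107, 70, 53), (104, 69, 56), (104, 71, 49), (102, 72, 54), (103, 72, 55), (99, 65, 47), (98, 65, 46)]
```

View pics/w5.png

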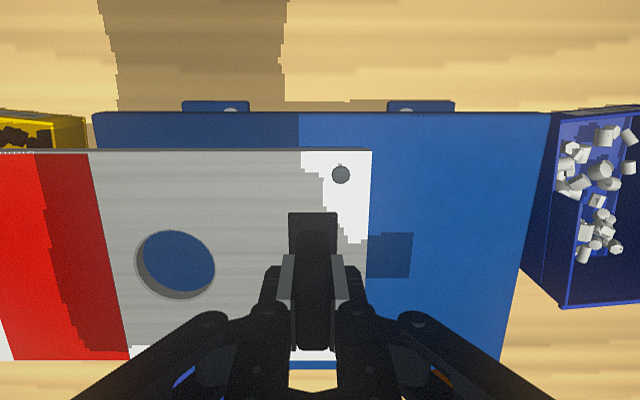

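View pics/w5c.png

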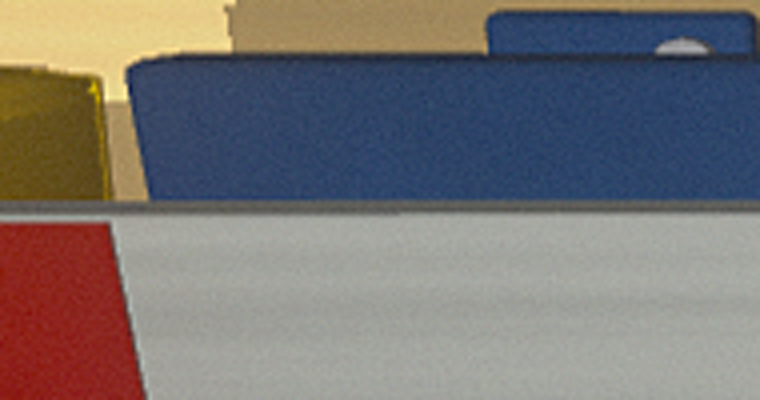

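```bash
cat > rel.py <<'E'
from an import *
def sub(v,t):  # first crossing of profile v through level t
    v=np.asarray(v,float)
    k=np.where((v[:-1]-t)*(v[1:]-t)<=0)[0];k=k[-1];return k+(t-v[k])/(v[k+1]-v[k])
def rel(img,sf,lx,bx):
    im=cv2.imread(img).astype(float);s=json.load(open(sf));K,T=cam('wrist',s)
    W=lambda P,z:np.array([onz(K,T,p,z)[:2] for p in P])
    # right edge: red channel falls from wood to blue
    Rr=W([(lx+sub(cv2.blur(im[r-1:r+2,lx:lx+22,2],(1,3))[1],105),r) for r in range(122,146,3)],.21)
    F=[]
    for c in list(range(150,175,5))+list(range(245,380,10))+list(range(470,530,5)):
        b=im[106:120,c,0];k=b[:9].argmin();e=im[116:120,c,0].mean();t=(b[k]+e)/2
        j=k
        while b[j+1]<t: j+=1
        F.append((c,106+j+(t-b[j])/(b[j+1]-b[j])))
    F=W(F,.21)
    L=[]
    for r in range(125,346,5):
        c=int(bx-(r-125)*.2048)-8;v=im[r,c:c+16]
        d=np.abs(np.diff(v,axis=0)).sum(1);k=d.argmax();
        wgt=d[max(0,k-1):k+2];L.append((c+.5+(np.arange(max(0,k-1),k+2)*wgt).sum()/wgt.sum(),r))
    L=W(L,.21)
    def rob(a,b):
        for _ in range(4):
            p=np.polyfit(a,b,1);e=np.abs(b-np.polyval(p,a));k=e<max(.0003,2*np.median(e));a,b=a[k],b[k]
        return p,len(a)
    pf,nf=rob(F[:,1],F[:,0]);pl,nl=rob(L[:,0],L[:,1]);pr,nr=rob(Rr[:,0],Rr[:,1])
    yw=np.array([-pf[0],pl[0]]);print('riser yaw front/left/right',np.degrees([-pf[0],pl[0],pr[0]]).round(2),nf,nl,nr)
    th=yw.mean()
    yl=np.polyval(pl,.592);yr=np.mean(Rr[:,1])+th*(.592-Rr[:,0].mean());print('left,right edge at x=.592',yl.round(4),yr.round(4),'len',(yl-yr).round(4))
    yc=(yl+yr)/2;xf=np.polyval(pf,yc);C=np.array([xf-.0006+.07,yc]);print('riser centre',C.round(4))
    return C,th,K,T
E
python3 - <<'E'
from rel import *
for img,sf,lx,bx,dl in (('pics/w4.png','s4.json',76,536.5,0),('pics/w5.png','s5.json',88,546.8,0)):
    C,th,K,T=rel(img,sf,lx,bx)
    S={'pfront':((110,151),(280,151),.218,'y',4),'pleft':((372,160),(364,230),.218,'2',5),'band':((90,160),(129,350),.218,'g',5),'pback':((10,359),(125,359),.218,'0',4)}
    L,_,_=run(img,sf,S)
    ax=np.array([-np.sin(th),np.cos(th)]);px=np.array([np.cos(th),np.sin(th)])
    m=lambda p:np.array([(p-C)@px,(p-C)@ax])*1000
    f=X(L['pfront'],L['band']);b=X(L['pback'],L['band'])
    print('band front, back in riser mm',m(f).round(2),m(b).round(2),'mid',((m(f)+m(b))/2).round(2),'plate left',m(L['pleft'][0]).round(2))
E
```

```text
riser yaw front/left/right [ 0.47  0.58 -0.06] 31 44 8
left,right edge at x=.592 0.1538 -0.045 len 0.1988
riser centre [0.5919 0.0544]
pfront mid [0.5382 0.0071] yaw 0.72 inl 1.0 px@ [197.6 150.5] rms 0.0
pleft mid [0.5588 0.081 ] yaw 0.68 inl 1.0 px@ [369.4 195.2] rms 0.11
band mid [ 0.5927 -0.0392] yaw 0.63 inl 1.0 px@ [109.  260.2] rms 0.18
pback mid [ 0.6494 -0.0697] yaw 0.67 inl 0.98 px@ [ 69.9 359.5] rms 0.16
band front, back in riser mm [-53.9  -93.71] [ 56.34 -93.51] mid [  1.22 -93.61] plate left [-32.84  26.89]
riser yaw front/left/right [0.48 0.52 0.31] 31 44 8
left,right edge at x=.592 0.1538 -0.045 len 0.1988
riser centre [0.5918 0.0544]
pfront mid [ 0.5377 -0.0052] yaw 0.98 inl 1.0 px@ [181.5 151. ] rms 0.17
pleft mid [0.5582 0.0754] yaw 0.58 inl 1.0 px@ [369.4 195.2] rms 0.12
band mid [ 0.5917 -0.0448] yaw 0.56 inl 1.0 px@ [109.2 260.1] rms 0.23
pback mid [ 0.6484 -0.0755] yaw 0.45 inl 0.98 px@ [ 69.9 359.5] rms 0.16
band front, back in riser mm [-54.27 -99.24] [ 55.5  -99.12] mid [  0.62 -99.18] plate left [-33.38  21.37]
```

The refit is repeatable: band border at -99.0 mm (target -100), +0.6 mm off-centre, yaw error under 0.1°. The last move stopped short against friction of about 6 N, so I'll nudge a little further.

```bash
python3 -m pendant '[{"claw":1,"dx":0.002,"dy":-0.005,"dz":0.002,"wx":0,"wy":0,"wz":0.001},{"claw":1,"dx":0.003,"dy":-0.008,"dz":0.002,"wx":0,"wy":0,"wz":0.002},{"claw":1,"dx":0.003,"dy":-0.008,"dz":0.002,"wx":0,"wy":0,"wz":0.002},{"claw":1,"dx":0.003,"dy":-0.008,"dz":0.002,"wx":0,"wy":0,"wz":0.002}]' 100; python3 -c "
from h import *
import json
s=arm.observe();print(s['ee_pos'],s['moment'],s['wrist_force'])"
```

```text
clock: 5.38
ee_pos: [0.5913, 0.0503, 0.2247]
ee_rot: [0.002, -0.004, 1.0, 0.002]
wrist_force: [1.8, 7.0, 5.7]
finger_gap: 0.0124
[0.59134    0.05032758 0.2246929 ] [ 1.16058218  0.01482101 -0.02665742] [1.84722975 7.01276892 5.68879035]
```

```bash
cat > chk.py <<'E'
import sys
from rel import *
n=sys.argv[1];lx=int(sys.argv[2]);bx=float(sys.argv[3])
s=arm.observe();cv2.imwrite(f'pics/w{n}.png',optics.camera('wrist'))
json.dump({k:np.array(v).tolist() for k,v in s.items()},open(f's{n}.json','w'))
print(s['clock'],s['wrist_force'].round(2) if hasattr(s['wrist_force'],'round') else s['wrist_force'])
go((.5917,.0493,.224),np.radians(0.5))
C,th,K,T=rel(f'pics/w{n}.png',f's{n}.json',lx,bx)
S={'pfront':((110,151),(280,151),.218,'y',4),'pleft':((372,160),(364,230),.218,'2',5),'band':((90,160),(129,350),.218,'g',5),'pback':((10,359),(125,359),.218,'0',4)}
L,_,_=run(f'pics/w{n}.png',f's{n}.json',S)
ax=np.array([-np.sin(th),np.cos(th)]);px=np.array([np.cos(th),np.sin(th)])
m=lambda p:np.array([(p-C)@px,(p-C)@ax])*1000
f=X(L['pfront'],L['band']);b=X(L['pback'],L['band'])
print('band front, back in riser mm',m(f).round(2),m(b).round(2),'mid',((m(f)+m(b))/2).round(2),'plate left',m(L['pleft'][0]).round(2))
E
python3 chk.py 6 90 548.5
```

```text
5.3833 [1.85 7.01 5.69]
clock 5.4333 pos [0.5913 0.0504 0.2247] shift share [-0.0014 -0.0042  0.0028] turn share [0.0047 0.0052 0.0002] deg [0.21 0.23 0.01]
riser yaw front/left/right [0.48 0.52 0.24] 31 44 8
left,right edge at x=.592 0.1538 -0.045 len 0.1988
riser centre [0.5918 0.0544]
pfront mid [0.5373 0.0008] yaw 0.47 inl 1.0 px@ [197.6 150.5] rms 0.05
pleft mid [0.5595 0.0747] yaw 0.44 inl 1.0 px@ [369.3 197.7] rms 0.13
band mid [ 0.5865 -0.0457] yaw 0.46 inl 1.0 px@ [107.2 250.4] rms 0.21
pback mid [ 0.6483 -0.0764] yaw 0.32 inl 0.98 px@ [ 69.9 359.5] rms 0.16
band front, back in riser mm [-54.93 -99.95] [  55.46 -100.04] mid [  0.26 -99.99] plate left [-32.15  20.6 ]
```

The band border is at -100.0 mm, 0.26 mm off-centre, and the yaw error is under 0.1°. I'll relax the sideways push, keep a light downward press, and recheck.

```bash
python3 -m pendant '[{"claw":1,"dx":0,"dy":-0.002,"dz":0.003,"wx":0,"wy":0,"wz":0},{"claw":1,"dx":0,"dy":-0.001,"dz":0.003,"wx":0,"wy":0,"wz":0},{"claw":1,"dx":0,"dy":-0.001,"dz":0.003,"wx":0,"wy":0,"wz":0},{"claw":1,"dx":0,"dy":-0.001,"dz":0.003,"wx":0,"wy":0,"wz":0}]' 100; python3 chk.py 7 90 548.5; python3 -c "
from h import *
a=optics.camera('top');b=optics.camera('side');cv2.imwrite('pics/top7.png',a)
f=lambda q:cv2.resize(q,(400,400),interpolation=cv2.INTER_CUBIC)
cv2.imwrite('pics/ts7.png',cv2.hconcat([f(a[150:270,370:490]),f(b[90:250,270:430])]))
s=arm.observe();print(s['clock'],s['ee_pos'],s['wrist_force'],np.abs(s['dq']).max())
K,T=cam('top');
for z in (.218,): print('plate right corners',onz(K,T,(456.5,197),z),onz(K,T,(457,245),z))
"
```

```text
clock: 5.77
ee_pos: [0.5914, 0.0504, 0.2245]
ee_rot: [0.002, -0.005, 1.0, 0.002]
wrist_force: [-0.6, 3.0, 7.7]
finger_gap: 0.0124
5.7667 [-0.57  3.02  7.66]
clock 5.8167 pos [0.5914 0.0504 0.2245] shift share [-0.001  -0.0044  0.002 ] turn share [0.0049 0.006  0.0004] deg [0.22 0.27 0.02]
riser yaw front/left/right [0.49 0.52 0.23] 31 45 8
left,right edge at x=.592 0.1538 -0.045 len 0.1988
riser centre [0.5918 0.0544]
pfront mid [0.5374 0.001 ] yaw 0.49 inl 1.0 px@ [197.6 150.5] rms 0.07
pleft mid [0.5583 0.0747] yaw 0.49 inl 1.0 px@ [369.3 195.2] rms 0.12
band mid [ 0.5917 -0.0455] yaw 0.38 inl 1.0 px@ [109.  260.2] rms 0.19
pback mid [ 0.6483 -0.077 ] yaw 0.33 inl 1.0 px@ [ 68.4 359.5] rms 0.16
band front, back in riser mm [-54.89 -99.81] [  55.4  -100.05] mid [  0.25 -99.93] plate left [-33.36  20.56]
5.9167 [0.59143368 0.05041826 0.22451951] [-0.19655054  3.21083092  7.66225144] 0.0015260739723749182
plate right corners [ 0.65043693 -0.22030991  0.218     ] [ 0.54142673 -0.21824286  0.218     ]
```

View pics/ts7.png

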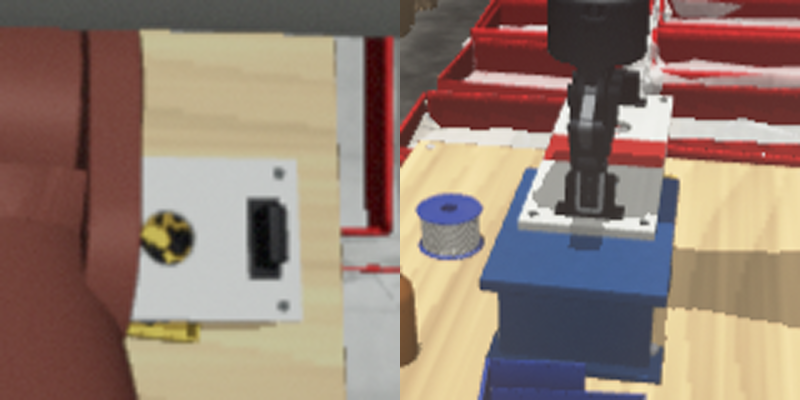

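```bash
python3 -c "
from h import *
K,T=cam('top');k,t=cam('side')
print(meet(ray(K,T,(420.1,221.4)),ray(k,t,(360,140.8))))
print(onz(K,T,(459.7,197),.218),onz(K,T,(460.3,246),.218))
from bench import job
print(job.close_job())"
```

```text
(array([ 0.58691285, -0.1356028 ,  0.21732681]), np.float64(0.011901103511504384))
[ 0.6506146  -0.22773087  0.218     ] [ 0.53932731 -0.22569991  0.218     ]
the job is handed in; nothing more can be done
None
```

I slid the plate out to the right, over the yellow bin, and handed the job in at about 5.9 s while still holding it by its left grip. The grip force is 100 N, with a light press of about 8 N down onto the riser.

**Last checks, from the wrist camera:**
- **Band:** its inner border is 99.9 mm from the riser's centre, against 100 mm for flush. The plate's left edge, taken on its own, put it at about 99.4 mm.
- **Centring and squareness:** the plate is about 0.25 mm off centre. It is square to the riser within about 0.1–0.2°.
- **Stillness:** the arm was at rest, with joint speeds under 0.002 rad/s. It still carried about 3 N of sideways push, which friction was holding.

**Overhead and side views:**
- **Bin:** the yellow bin's parts show through the drop hole.
- **Right end:** the plate's right end is at y ≈ -0.226 to -0.228 m, where -0.2256 m was expected.
- **Other objects:** nothing looked moved or toppled in the last pictures, but I did not measure the bins, bottle and spool again.

**Weaker or disagreeing checks:**
- **Flatness:** a two-view check of the outer hole gave the right height (z = 0.217 m), but its rays missed each other by 12 mm, so it is only weak evidence. The gripper leans about 0.2–0.3°. I take the plate as flat because the press outweighs its tipping moment.
- **Riser's right edge:** the short visible piece gave a less certain angle (0.23°) than the front and left edges (0.5°), so I used those two.
- **Sideways nudge:** the first fine move stopped about 1 mm short against friction, and a second nudge corrected it.

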